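Lock down the sprung load pad with its keeper bar

TASK

Lock the fixture's sprung load pad for transport: take the yellow keeper bar by its black handle, lay it across the pad on the open side of the two blue hooks, which faces the robot, and press the pad down into its housing with it, then slide the bar under both hooks as far as their stops and let go, so that it springs up into the notches of both hooks and holds the pad down. Leave the concrete cores and the jar alone.

Things in the scene. Friction and masses are not known exactly. Their poses are not given: they have to be found in the camera images.
- fixture: Bench fixture, bolted down. Grey base plate 180 (x) x 200 (y) x 12 mm; on it a white housing block 110 x 84 mm, top 50 mm high, out of which the sprung pad rises; at each side (+y, -y) a blue hook, see hook_left. The hooks are open towards the fixture's -x; the bar slides in along +x. Origin: centre of the base's underside, z up; heights are from there.
- hook_left (a point): Middle of the notch roof of the +y blue hook, x 21, y 76, 70 mm up. Hook: upright 88 to 100 mm from the mid-line, arm in to 64 mm, x -5 to 46, top 80 mm up. Under the arm along x: nose -5 to 4 (underside 66 up), notch 4 to 38 (underside 70 up), stop 38 to 46 (reaching down to 45).
- hook_right (a point): The same point of the -y blue hook, its mirror image (y -76 mm).
- keeper: Keeper bar, loose, about 0.22 kg: yellow flat bar 26 (x) x 164 (y) x 10 mm with an upright black handle on its middle, 14 (x) x 60 (y) x 40 mm, so its top is 50 mm above the underside. Symmetric: it may be turned half round. Origin: centre of the bar's underside, z up. It starts flat on the bench, handle up.
- plunger (a joint): Travel of the sprung pad into the housing, m: 0 = out, grows as pressed, at most 0.025. Spring 6 N at 0 plus 0.5 N per mm; the pad's 0.25 kg takes 2.5 N off that. The bar passes below the hook noses from 0.018 to 0.024 (0.024: the bar touches the housing), so aim for 0.021; with the bar up in the notches it reads 0.014.
- pad_top (a point): Centre of the top of the sprung pad: black, with a blue band, 90 (x) x 64 (y) mm; 74 mm above the bench when fully out, 24 mm proud of the housing. It moves with the pad; axes as the fixture.
- entry (a point): Fixed point on the fixture, 27 mm to its -x side and 74 mm up: where the keeper's origin lies when the bar rests on the unpressed pad in front of the hooks, bar along the fixture's y. Press straight down from here.
- locked (a point): Fixed point on the fixture, 21 mm to its +x side and 60 mm up: where the keeper's origin lies when the bar sits in the notches (4 mm of play either way along x, 6 mm along y).
- core_a: Concrete core with yellow end caps, 60 mm in diameter, 110 mm high, upright and loose. Origin: centre of the underside. Bystander.
- core_b: Concrete core as core_a. Bystander.
- jar: Amber jar with black cap, 54 mm in diameter, 100 mm high, upright and loose. Origin: centre of the underside. Bystander.
Things that resemble listed ones, but are neither listed nor needed, are in the scene too. What is meant by the keeper is not green, grey or white, and is the smaller of those in its own colour.

How it is judged:
By the outcome, as a careful person would: the job done as asked, in the order asked, and still so for the second after the job is handed in, with the robot touching nothing.
It also fails if it takes over 45 s, if anything falls off the work surface, if the arm or the gripper's body presses on something with over 40 N, if the wrist force passes 120 N, or if a joint passes its speed limit or range.

ROBOT

A 6-joint arm with a two-finger parallel gripper is mounted at the origin on the work surface. World frame = base frame: x ahead of the robot, y to its left, z up, the work surface at z = 0. Lengths are in mm, angles in rad, forces in N, time in s.
With the tool pointing down it reaches from about 375 to 825 mm from the base axis. Payload 5.5 kg.
Tool frame: the origin (TCP) lies on the centre line of the jaws, within the pads' length; the fingertips stand 22 mm ahead of it and the grasp point (between the pads) lies 3 mm ahead of it; z points along the fingers, y is the direction in which the jaws open and shut (so a half turn about z gives the same grasp; the last joint's range is limited). The gripper opens to 85 mm and grips with 20 to 120 N. Pads are 22 mm wide; open, the fingers measure 114 mm over their backs; the gripper's body (76 mm by 85 mm) begins 54 mm behind the grasp point. The pads swing forward as they close: fully open they stand 13 mm farther back than shut.
Start: joints at [-1.183, 0.314, -0.047, 1.21, 0, 1.571], TCP at [226.888, -555.443, 253.299] pointing down, gripper open.
Joint ranges: [-2.67, 2.67], [-0.69, 1.73], [-1.03, 1.25], [-2.08, 2.16], [-1.42, 1.45], [-3.14, 3.14]. Speed limits (rad/s): [2.39, 2.39, 3.01, 3.14, 3.14, 3.14].

INTERFACE

Orientations are given as [roll, pitch, yaw] about the fixed x, y, z axes, in that order (R = Rz(yaw) Ry(pitch) Rx(roll)).
In Python, from station import sensors, eyes, env gives the robot as it stands. The module is installed in compiled form; this text tells all that it offers.
- The arm moves only by the tool move_arm, never from a script. Its argument "increments" is a list that holds one entry, the list of rows, each a list of 5 numbers: the finger opening in mm, from 0 to 85.4, then the shift along the tool's x, y, z in mm, then the turn about the tool's z in rad. A call has exactly 8 rows; each row shifts and turns the commanded pose from where the row before left it, along the tool's axes as they then stand; what a row does not reach is not made up. A row lasts 1/8 s, in which the tool goes at most 62.5 mm and 10.7 degrees, less where a joint would pass 70% of its speed; a pose out of reach is approached as far as the arm can. A call with a gripper value outside its range is refused whole. The fingers move at their own pace and stop on an object; "grip_force" is the grip in N (left out, the last holds). Time passes only in rows, so rows that do not move let the fingers close, or fill a call up. It gives the time, the measured TCP pose, the force and the opening at its end, in the units of the state.
- sensors.sense(): the state, without advancing time (a new reading comes with each control period).
- eyes.capture(name): name is "side" or "top" or "wrist"; returns a dict with "color" (420x560x3 uint8, blue, green, red), "vertical_fov" (degrees; the focal length in pixels is half the picture's height over the tangent of half this angle, whatever the lens; pixels are square), "cx", "cy" (the principal point, pixels), "dist" ([k1, k2, p1, p2, k3] as OpenCV has them; the pictures are not rectified), "world_to_cam" (4x4, takes a point from world to camera coordinates). Camera axes: x right, y up, looking along -z (the intrinsics and any distortion apply to the point x, -y, -z); pixel columns grow to the right and rows downward; lengths in mm; the calibration is good to about 2 mm. A picture is of the moment at which its call begins. There is no depth.
- env.hand_in(): hands the job in, once; it reports no verdict.
The state is a dict: "t": time; "joint_positions": joint angles; "joint_velocities": joint speeds; "effort": joint torques, N m; "ee_pos": TCP position; "tool_rot": TCP orientation; "ft_force": force on the tool from outside, world axes, zero at the start; "torque": the same for the moment, N m; "opening": opening from 0.0 (shut) to 1.0 (fully open).
Only numpy, scipy, OpenCV 4.12 (cv2) and the standard library are available. Lean on these libraries where they do the work, as an engineer would, in place of code of your own. Each camera call takes 0.05 s, during which the arm holds its last target.

## Working session

There is one attempt and no reset: what is moved stays moved. The work goes in short steps, Python scripts to look and compute and a tool call to move; the robot and the scene stay as the last step left them, time stands still between calls to the robot, and variables do not carry over. Pictures are saved under pics/ and viewed, and the job is handed in when it is done.

Besides the shell and the picture viewer there is one more tool, called after ">>>" by a JSON object that holds its "fn" and its "kwargs". move_arm: Moves the arm, as the interface text tells. Its arguments: {"type":"object","properties":{"increments":{"type":"array","items":{"type":"array","items":{"type":"array","items":{"type":"number"}}}},"grip_force":{"type":"number"}},"required":["increments"]}

```bash
mkdir -p pics; cat > h.py <<'E'
import numpy as np, cv2
from station import sensors, eyes, env
def cap(n,fn=None):
    d=eyes.capture(n)
    if fn: cv2.imwrite('pics/'+fn,d['color'])
    return d
def K(d):
    h,w=d['color'].shape[:2]; f=h/2/np.tan(np.radians(d['vertical_fov'])/2)
    return np.array([[f,0,d['cx']],[0,f,d['cy']],[0,0,1.]])
def ray(d,uv):
    p=cv2.undistortPoints(np.array(uv,float).reshape(-1,1,2),K(d),np.array(d['dist'],float)).reshape(-1,2)
    W=np.array(d['world_to_cam']); R=W[:3,:3]; o=-R.T@W[:3,3]
    v=np.c_[p[:,0],-p[:,1],-np.ones(len(p))]@R
    return o,v
def onz(d,uv,z):
    o,v=ray(d,uv); return o+v*((z-o[2])/v[:,2])[:,None]
def proj(d,P):
    W=np.array(d['world_to_cam']); c=np.atleast_2d(P)@W[:3,:3].T+W[:3,3]
    c=c*[1,-1,-1]
    return cv2.projectPoints(c.astype(float),np.zeros(3),np.zeros(3),K(d),np.array(d['dist'],float))[0].reshape(-1,2)
E
python3 - <<'E'
from h import *
for n in ('top','side','wrist'):
    d=cap(n,n+'0.png'); print(n,d['vertical_fov'],d['cx'],d['cy'],d['dist'])
print(sensors.sense())
E
```

```text
top 44.56750840532973 271.63415776827503 211.07972838129763 [0.01253237 0.         0.         0.         0.        ]
side 53.58879498544529 277.7142898371881 197.08228115850235 [-0.10573098  0.          0.          0.          0.        ]
wrist 63.28214106433006 281.3345627930649 208.5191133231877 [-0.08130656  0.          0.          0.          0.        ]
{'t': 0.15, 'joint_positions': array([-1.18300000e+00,  3.14075287e-01, -4.78319804e-02,  1.21021079e+00,
        1.12034271e-05,  1.57076935e+00]), 'joint_velocities': array([ 0.0011905 , -0.00316161,  0.00144981,  0.00033078,  0.00161931,
       -0.00126542]), 'effort': array([ 3.94851786e-04, -5.40043938e+01,  3.40059721e+01,  1.32728118e-02,
       -3.02729541e-05, -6.35373482e-06]), 'ee_pos': array([ 226.7370263 , -555.06415767,  252.63323326]), 'tool_rot': array([-3.14027093e+00, -1.12390795e-05,  3.87823297e-01]), 'ft_force': array([-0.12883724, -0.31724148, -0.44188116]), 'torque': array([ 0.01528513, -0.03904724, -0.01152425]), 'opening': 1.001860833037088}
```

View pics/top0.png

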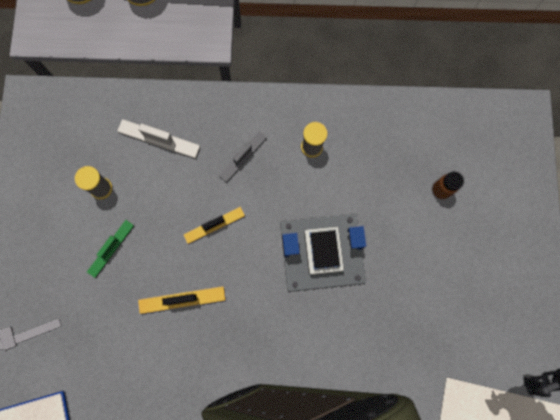

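View pics/side0.png

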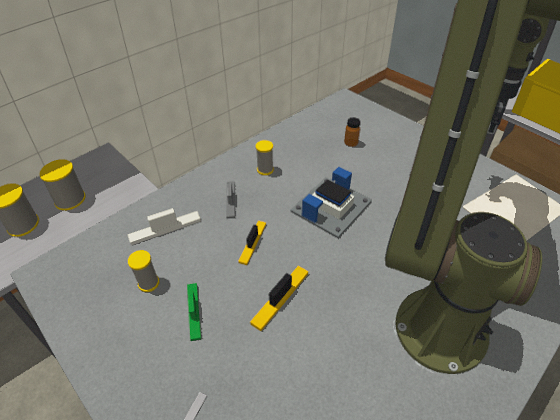

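View pics/wrist0.png

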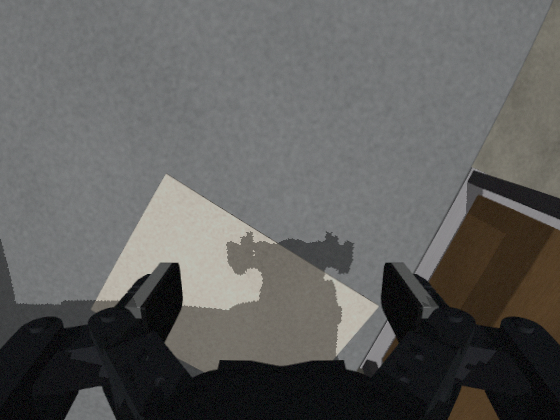

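```bash
cat > m.py <<'E'
from h import *
def yellow(d):
    hsv=cv2.cvtColor(d['color'],cv2.COLOR_BGR2HSV); return cv2.inRange(hsv,(18,150,110),(32,255,255))
def blue(d):
    hsv=cv2.cvtColor(d['color'],cv2.COLOR_BGR2HSV); return cv2.inRange(hsv,(105,130,50),(130,255,255))
def blobs(m,amin=40):
    return [c for c in cv2.findContours(m,cv2.RETR_EXTERNAL,cv2.CHAIN_APPROX_NONE)[0] if cv2.contourArea(c)>amin]
E
python3 - <<'E'
from m import *
d=cap('top')
print(onz(d,[[280,210],[280,100],[100,210]],0).round())
m=cv2.morphologyEx(yellow(d),cv2.MORPH_CLOSE,np.ones((13,13)))
for c in blobs(m):
    r=cv2.minAreaRect(c); b=cv2.boxPoints(r); P=onz(d,b,10)[:,:2]
    e=P[1]-P[0];f=P[2]-P[1]
    L=e if np.linalg.norm(e)>np.linalg.norm(f) else f
    print('Y',np.round(r[0]),P.mean(0).round(1),np.linalg.norm(e).round(),np.linalg.norm(f).round(),np.degrees(np.arctan2(L[1],L[0])).round(1))
for c in blobs(blue(d)):
    r=cv2.minAreaRect(c);b=cv2.boxPoints(r);P=onz(d,b,80)[:,:2]
    print('B',np.round(r[0],1),cv2.contourArea(c),P.mean(0).round(1),P.round(0).tolist())
im=d['color']
cv2.imwrite('pics/k.png',cv2.resize(im[190:330,120:260],None,fx=4,fy=4,interpolation=cv2.INTER_CUBIC))
cv2.imwrite('pics/f.png',cv2.resize(im[200:300,270:380],None,fx=5,fy=5,interpolation=cv2.INTER_CUBIC))
E
```

```text
[[589. -16.   0.]
 [897.  -9.   0.]
 [576. 454.   0.]]
Y [181. 300.] [350.  225.3] 213.0 32.0 -79.5
Y [197. 234.] [518.9 197.2] 58.0 24.0 -61.2
Y [232. 217.] [566. 109.] 57.0 24.0 -61.2
Y [ 87. 178.] [658.3 491.9] 59.0 61.0 -149.7
Y [315. 134.] [ 799.  -104.1] 62.0 57.0 -12.5
B [ 64.9 405.3] 41.0 [105.7 464.1] [[134.0, 478.0], [136.0, 471.0], [77.0, 450.0], [76.0, 457.0]]
B [290.6 244.1] 260.0 [489.5 -42.8] [[513.0, -22.0], [518.0, -57.0], [466.0, -64.0], [461.0, -29.0]]
B [357.  237.8] 253.5 [ 509.6 -204.3] [[533.0, -184.0], [538.0, -218.0], [487.0, -225.0], [481.0, -191.0]]
```

View pics/k.png

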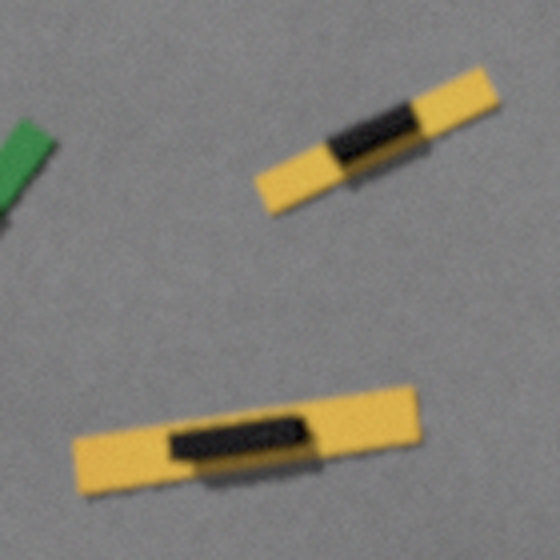

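View pics/f.png

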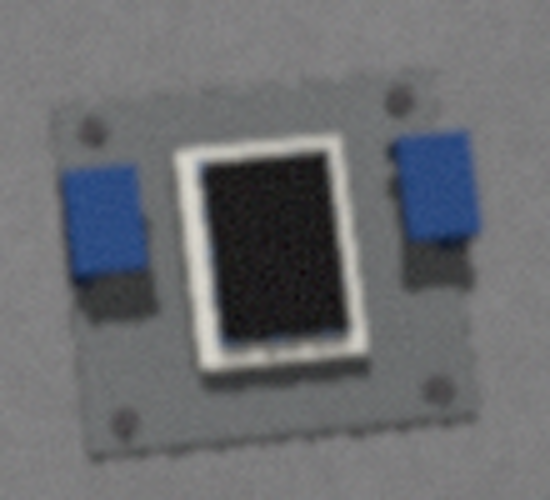

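The small yellow bar at px (214,225), about 160 mm long, and the big one at (181,300), 213 mm long, both have black handles. The keeper is the smaller, and the crop confirms it. Blue hooks are at (291,244) and (357,238).

```bash
cat > plan.py <<'E'
from h import *
def plan(tx,ty,tz,yawdeg,n,o,cur=None):
    s=sensors.sense(); p=np.array(s['ee_pos']) if cur is None else np.array(cur[:3]); yaw=s['tool_rot'][2] if cur is None else np.radians(cur[3])
    dy=(np.radians(yawdeg)-yaw+np.pi)%(2*np.pi)-np.pi
    step=(np.array([tx,ty,tz])-p)/n
    print('delta',np.round(step*n,1),'turn',round(dy,3),'of',n, 'tool turn/row',round(-dy/n,4))
    for i in range(n):
        a=yaw+dy*i/n   # tool down: x=(c,s), y=(s,-c), z=-z
        c,sn=np.cos(a),np.sin(a)
        print([o,round(c*step[0]+sn*step[1],1),round(sn*step[0]-c*step[1],1),round(-step[2],1),round(-dy/n,4)])
E
python3 -c "
from plan import *
plan(535,140,230,118.8,16,85)"
```

```text
delta [308.2 695.1 -22.8] turn 1.686 of 16 tool turn/row -0.1054
[85, np.float64(34.3), np.float64(-32.9), np.float64(1.4), np.float64(-0.1054)]
[85, np.float64(37.5), np.float64(-29.1), np.float64(1.4), np.float64(-0.1054)]
[85, np.float64(40.4), np.float64(-25.0), np.float64(1.4), np.float64(-0.1054)]
[85, np.float64(42.8), np.float64(-20.7), np.float64(1.4), np.float64(-0.1054)]
[85, np.float64(44.7), np.float64(-16.0), np.float64(1.4), np.float64(-0.1054)]
[85, np.float64(46.2), np.float64(-11.2), np.float64(1.4), np.float64(-0.1054)]
[85, np.float64(47.1), np.float64(-6.3), np.float64(1.4), np.float64(-0.1054)]
[85, np.float64(47.5), np.float64(-1.3), np.float64(1.4), np.float64(-0.1054)]
[85, np.float64(47.4), np.float64(3.7), np.float64(1.4), np.float64(-0.1054)]
[85, np.float64(46.7), np.float64(8.6), np.float64(1.4), np.float64(-0.1054)]
[85, np.float64(45.6), np.float64(13.5), np.float64(1.4), np.float64(-0.1054)]
[85, np.float64(43.9), np.float64(18.2), np.float64(1.4), np.float64(-0.1054)]
[85, np.float64(41.7), np.float64(22.7), np.float64(1.4), np.float64(-0.1054)]
[85, np.float64(39.1), np.float64(27.0), np.float64(1.4), np.float64(-0.1054)]
[85, np.float64(36.1), np.float64(31.0), np.float64(1.4), np.float64(-0.1054)]
[85, np.float64(32.6), np.float64(34.6), np.float64(1.4), np.float64(-0.1054)]
```

>>> {"fn": "move_arm", "kwargs": {"increments": [[[85, 34, -33, 1, -0.105], [85, 38, -29, 1, -0.105], [85, 40, -25, 1, -0.105], [85, 43, -21, 1, -0.105], [85, 45, -16, 1, -0.105], [85, 46, -11, 1, -0.105], [85, 47, -6, 1, -0.105], [85, 47, -1, 1, -0.105]]], "grip_force": 60}}

```text
t: 1.2
ee_pos: [382.2, -207.4, 245.3]
tool_rot: [3.141, -0.0, 1.231]
ft_force: [0.6, 0.3, 0.1]
opening: 0.997
```

>>> {"fn": "move_arm", "kwargs": {"increments": [[[85, 47, 4, 1, -0.105], [85, 47, 9, 1, -0.105], [85, 46, 13, 1, -0.105], [85, 44, 18, 1, -0.105], [85, 42, 23, 1, -0.105], [85, 39, 27, 1, -0.105], [85, 36, 31, 1, -0.105], [85, 33, 35, 1, -0.105]]]}}

```text
t: 2.2
ee_pos: [538.4, 140.5, 237.2]
tool_rot: [-3.142, 0.0, 2.071]
ft_force: [-0.5, -1.1, 0.8]
opening: 0.994
```

```bash
python3 - <<'E'
from m import *
d=cap('wrist','w1.png')
m=yellow(d)
for c in blobs(m,300):
    r=cv2.minAreaRect(c); P=onz(d,cv2.boxPoints(r),10)[:,:2]
    print(np.round(r[0]),P.mean(0).round(1),P.round(1).tolist())
E
```

```text
[295. 167.] [547.2 156.6] [[573.9, 78.4], [496.5, 221.9], [519.0, 234.1], [599.2, 92.0]]
[142.  58.] [361.9 181. ] [[352.7, 115.0], [332.7, 237.3], [369.8, 246.4], [392.3, 125.2]]
```

View pics/w1.png

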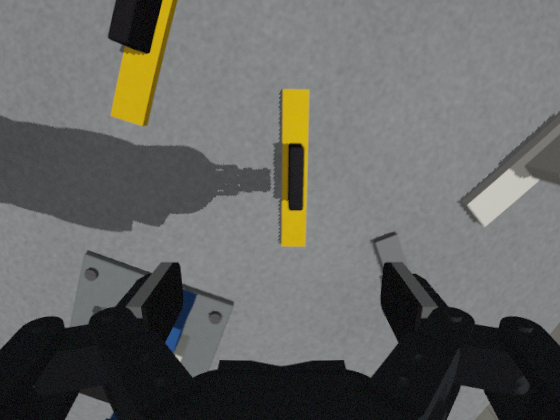

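```bash
python3 - <<'E'
from m import *
print(sensors.sense()['ee_pos'].round(1))
for n,roi in (('wrist',(250,80,330,260)),('top',(180,203,250,247)),('side',(232,215,272,268))):
    d=cap(n); x0,y0,x1,y1=roi
    m=np.zeros((420,560),np.uint8); m[y0:y1,x0:x1]=yellow(d)[y0:y1,x0:x1]
    pts=cv2.findNonZero(m)
    b=cv2.minAreaRect(pts); P=onz(d,cv2.boxPoints(b),10); print(n,'bar',P.mean(0).round(1),P[:,:2].round().tolist())
    k=np.zeros((420,560),np.uint8); k[y0:y1,x0:x1]=cv2.inRange(d['color'],(0,0,0),(40,40,40))[y0:y1,x0:x1]
    b=cv2.minAreaRect(cv2.findNonZero(k)); P=onz(d,cv2.boxPoints(b),50);print(' handle@50',P.mean(0).round(1),b)
    if n!='wrist':
        for c in blobs(blue(d),60):
            r=cv2.minAreaRect(c);P=onz(d,cv2.boxPoints(r),80);print(' blue',np.round(r[0]),P.mean(0).round(1))
E
```

```text
[540.5 145.4 236.8]
wrist bar [547.4 155.4  10. ] [[574.0, 77.0], [497.0, 221.0], [519.0, 233.0], [600.0, 90.0]]
 handle@50 [545.7 156.4  50. ] ((289.4000549316406, 181.49777221679688), (14.240928649902344, 65.22834014892578), 1.2730300426483154)
top bar [569.9 103.2  10. ] [[569.0, 127.0], [590.0, 90.0], [570.0, 79.0], [550.0, 117.0]]Traceback (most recent call last):
  File "<stdin>", line 9, in <module>
cv2.error: OpenCV(4.12.0) /io/opencv/modules/imgproc/src/convhull.cpp:143: error: (-215:Assertion failed) total >= 0 && (depth == CV_32F || depth == CV_32S) in function 'convexHull'
```

Wrist picture: keeper centred at px (295,167), handle along the image's vertical, fixture lower left; the jaws open across the handle as needed. Bar centre (547,156), 118.8°.

```bash
python3 -c "
from plan import *
plan(546.5,155.5,100,118.8,8,85)
plan(546.5,155.5,36,118.8,8,85,(546.5,155.5,100,118.8))"|grep -v Z|sed 's/np.float64//g'|awk '/delta/||NR%4==0'
```

```text
delta [   8.2   14.7 -136.7] turn 0.003 of 8 tool turn/row -0.0004
[85, (1.1), (1.8), (17.1), (-0.0004)]
[85, (1.1), (1.8), (17.1), (-0.0004)]
delta [  0.   0. -64.] turn 0.0 of 8 tool turn/row -0.0
[85, (0.0), (0.0), (8.0), (-0.0)]
[85, (0.0), (0.0), (8.0), (-0.0)]
```

```bash
python3 -c "
from h import *
for i in range(4):
    s=sensors.sense(); print(s['t'],s['ee_pos'].round(2),s['joint_velocities'].round(3)[:2]); cap('wrist')"
```

```text
2.35 [538.29 140.8  236.66] [-0.04  -0.028]
2.4 [537.67 139.54 236.73] [-0.031 -0.021]
2.45 [537.46 138.78 236.88] [-0.023 -0.014]
2.5 [537.4 138.3 237.1] [-0.014 -0.01 ]
```

```bash
python3 - <<'E'
from m import *
x0,y0,x1,y1=(250,70,330,260)
for i in range(2):
    d=cap('wrist'); print(sensors.sense()['ee_pos'].round(1))
    m=np.zeros((420,560),np.uint8); m[y0:y1,x0:x1]=yellow(d)[y0:y1,x0:x1]
    b=cv2.minAreaRect(cv2.findNonZero(m)); P=onz(d,cv2.boxPoints(b),10); print(P.mean(0).round(1),P[:,:2].round(1).tolist())
E
python3 -c "
from plan import *
plan(546.5,155.5,100,118.8,8,85)"|head -2
```

```text
[537.5 138.  237.4]
[546.3 155.   10. ] [[572.0, 75.9], [496.7, 221.7], [519.3, 233.4], [597.4, 88.9]]
[537.6 138.  237.5]
[547.2 155.7  10. ] [[496.5, 220.9], [518.8, 233.0], [599.3, 91.3], [574.2, 77.7]]
delta [   8.9   17.5 -137.5] turn 0.007 of 8 tool turn/row -0.0009
[85, np.float64(1.4), np.float64(2.0), np.float64(17.2), np.float64(-0.0009)]
```

>>> {"fn": "move_arm", "kwargs": {"increments": [[[85, 2, 3, 25, -0.006], [85, 3, 4, 30, 0], [85, 2, 4, 30, 0], [85, 2, 3, 26, 0], [85, 2, 2, 20, 0], [85, 0, 0, 6, 0], [85, 0, 0, 0, 0], [85, 0, 0, 0, 0]]]}}

```text
t: 3.65
ee_pos: [547.4, 156.2, 101.4]
tool_rot: [3.14, 0.0, 2.073]
ft_force: [-0.8, 0.1, -0.3]
opening: 0.993
```

```bash
python3 - <<'E'
from m import *
d=cap('wrist','w2.png'); s=sensors.sense(); print(s['ee_pos'].round(1),s['tool_rot'].round(3),s['joint_velocities'][0].round(3))
E
```

```text
[547.4 156.3 101.4] [3.14  0.    2.074] 0.003
```

View pics/w2.png

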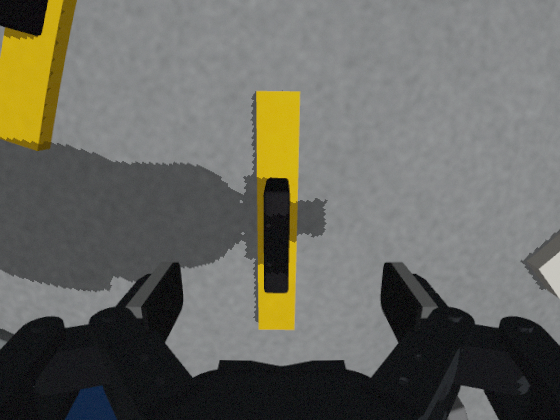

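```bash
python3 - <<'E'
from m import *
d=cap('wrist')
P=onz(d,[[256,91],[300,91],[295,329],[259,329]],10); print(P[:,:2].round(1),P.mean(0).round(1))
P=onz(d,[[266,179],[288,179],[287,292],[265,292]],50); print(P[:,:2].round(1),P.mean(0).round(1))
E
```

```text
[[496.6 221.2]
 [519.7 233.9]
 [598.   89.2]
 [575.   76.5]] [547.3 155.2  10. ]
[[525.  184.4]
 [535.  189.9]
 [566.3 132.5]
 [555.3 126.5]] [545.4 158.3  50. ]
```

Jaws straddle the handle (px 277,235), centred within 1 mm. Descend and grip.

>>> {"fn": "move_arm", "kwargs": {"increments": [[[85, 0, 0, 15, 0], [85, 0, 0, 20, 0], [85, 0, 0, 18, 0], [85, 0, 0, 10, 0], [85, 0, 0, 2, 0], [13, 0, 0, 0, 0], [10, 0, 0, 0, 0], [10, 0, 0, 0, 0]]], "grip_force": 80}}

```text
t: 4.75
ee_pos: [547.2, 156.5, 35.9]
tool_rot: [3.141, 0.0, 2.074]
ft_force: [1.1, 0.2, 0.6]
opening: 0.369
```

>>> {"fn": "move_arm", "kwargs": {"increments": [[[5, 0, 0, 0, 0], [5, 0, 0, 0, 0], [5, 0, 0, 0, 0], [5, 0, 0, 0, 0], [5, 0, 0, 0, 0], [5, 0, 0, 0, 0], [5, 0, 0, 0, 0], [5, 0, 0, 0, 0]]]}}

```text
t: 5.75
ee_pos: [547.1, 156.4, 35.8]
tool_rot: [3.141, 0.0, 2.074]
ft_force: [-1.1, -0.6, 5.4]
opening: 0.155
```

```bash
python3 -c "
from plan import *
plan(372,-139,200,97.1,12,5,(547.1,156.4,200,118.8))"|sed 's/np.float64//g'
```

```text
delta [-175.1 -295.4    0. ] turn -0.379 of 12 tool turn/row 0.0316
[5, (-14.5), (-24.6), (-0.0), (0.0316)]
[5, (-15.3), (-24.2), (-0.0), (0.0316)]
[5, (-16.1), (-23.7), (-0.0), (0.0316)]
[5, (-16.8), (-23.2), (-0.0), (0.0316)]
[5, (-17.5), (-22.6), (-0.0), (0.0316)]
[5, (-18.2), (-22.1), (-0.0), (0.0316)]
[5, (-18.9), (-21.5), (-0.0), (0.0316)]
[5, (-19.6), (-20.9), (-0.0), (0.0316)]
[5, (-20.2), (-20.2), (-0.0), (0.0316)]
[5, (-20.9), (-19.6), (-0.0), (0.0316)]
[5, (-21.5), (-18.9), (-0.0), (0.0316)]
[5, (-22.1), (-18.2), (-0.0), (0.0316)]
```

>>> {"fn": "move_arm", "kwargs": {"increments": [[[5, 0, 0, -4, 0], [5, 0, 0, -10, 0], [5, 0, 0, -20, 0], [5, 0, 0, -30, 0], [5, 0, 0, -40, 0], [5, 0, 0, -40, 0], [5, 0, 0, -20, 0], [5, 0, 0, 0, 0]]]}}

```text
t: 6.75
ee_pos: [547.8, 156.7, 201.3]
tool_rot: [3.138, 0.001, 2.074]
ft_force: [-1.6, -0.2, -2.7]
opening: 0.153
```

>>> {"fn": "move_arm", "kwargs": {"increments": [[[5, -15, -25, 0, 0.032], [5, -15, -24, 0, 0.032], [5, -16, -24, 0, 0.032], [5, -17, -23, 0, 0.032], [5, -18, -23, 0, 0.032], [5, -18, -22, 0, 0.032], [5, -19, -22, 0, 0.032], [5, -20, -21, 0, 0.032]]]}}

```text
t: 7.75
ee_pos: [427.3, -42.5, 197.9]
tool_rot: [-3.139, -0.001, 1.817]
ft_force: [0.9, 0.4, -2.4]
opening: 0.155
```

>>> {"fn": "move_arm", "kwargs": {"increments": [[[5, -20, -20, 0, 0.032], [5, -21, -20, 0, 0.032], [5, -21, -19, 0, 0.032], [5, -15, -12, 0, 0.032], [5, -7, -6, 0, 0], [5, 0, 0, 0, 0], [5, 0, 0, 0, 0], [5, 0, 0, 0, 0]]]}}

```text
t: 8.75
ee_pos: [370.0, -138.9, 199.2]
tool_rot: [3.142, -0.0, 1.691]
ft_force: [-0.6, -0.4, -1.6]
opening: 0.155
```

```bash
python3 - <<'E'
from m import *
d=cap('wrist','w3.png'); s=sensors.sense(); print(s['ee_pos'].round(1),s['tool_rot'].round(3),s['joint_velocities'][0].round(3),s['ft_force'])
E
```

```text
[ 370.  -138.9  199.3] [ 3.142 -0.     1.691] -0.001 [ 0.64382074 -0.09180389 -1.55524979]
```

View pics/w3.png

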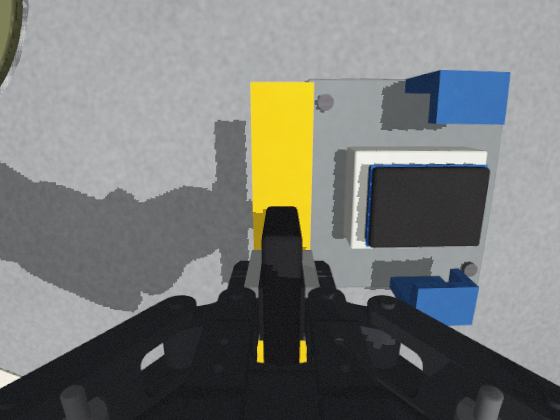

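```bash
python3 - <<'E'
from m import *
d=cap('wrist'); im=d['color']
cv2.imwrite('pics/z3.png',cv2.resize(im[60:340,330:530],None,fx=2.8,fy=2.14*1.0,interpolation=cv2.INTER_CUBIC)) if 0 else cv2.imwrite('pics/z3.png',cv2.resize(im[60:340,330:530],None,fx=2.1,fy=2.1,interpolation=cv2.INTER_CUBIC))
hsv=cv2.cvtColor(im,cv2.COLOR_BGR2HSV); b=blue(d)
for y in range(60,340,300):pass
# bright-blue top faces
t=cv2.inRange(hsv,(105,130,120),(130,255,255))
for c in blobs(t,300):
    a=cv2.approxPolyDP(c,4,True).reshape(-1,2); print(a.tolist()); print(onz(d,a,80)[:,:2].round(1).tolist())
E
```

```text
[[478, 287], [419, 288], [416, 308], [447, 325], [471, 323]]
[[538.8, -184.2], [489.3, -190.0], [491.3, -208.3], [522.3, -221.8], [543.1, -218.1]]
[[440, 70], [436, 123], [503, 123], [509, 72]]
[[466.9, -27.4], [471.8, -62.6], [521.4, -55.3], [516.8, -20.6]]
```

View pics/z3.png

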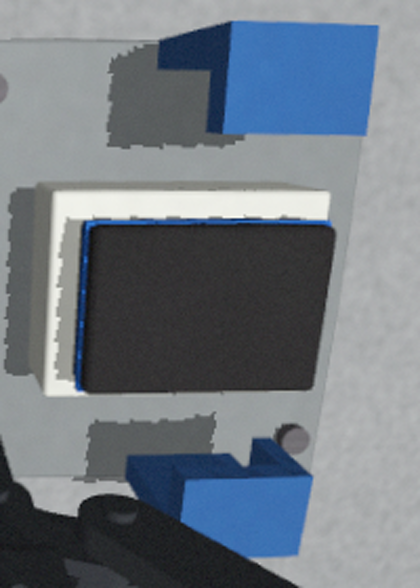

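```bash
python3 - <<'E'
from m import *
d=cap('wrist'); s=sensors.sense()
A=onz(d,[[440,70],[436,123],[503,123],[509,72],[478,286],[419,287]],80)[:,:2]
Am=np.array([[-5,100],[-5,64],[46,64],[46,100],[46,-64],[-5,-64]])
B=onz(d,[[373,167],[490,168],[480,245],[369,246]],74)[:,:2]
Bm=np.array([[-45,32],[45,32],[45,-32],[-45,-32]])
def fit(M,P):
    mc,pc=M.mean(0),P.mean(0); H=(M-mc).T@(P-pc); a=np.arctan2(H[0,1]-H[1,0],H[0,0]+H[1,1])
    R=np.array([[np.cos(a),-np.sin(a)],[np.sin(a),np.cos(a)]]); t=pc-R@mc
    return a,R,t,P-(M@R.T+t)
for M,P in((Am,A),(Bm,B),(np.r_[Am,Bm],np.r_[A,B])):
    a,R,t,e=fit(M.astype(float),P); print(np.degrees(a).round(2),t.round(1),np.abs(e).max().round(1),'entry',(t+R@[-27,0]).round(1),'locked',(t+R@[21,0]).round(1))
print(s['ee_pos'].round(1),np.degrees(s['tool_rot'][2]))
C=onz(d,[[250,82],[313,82]],s['ee_pos'][2]-25.8)[:,:2];
a=s['tool_rot'][2]; tx=np.array([np.cos(a),np.sin(a)]);ty=np.array([np.sin(a),-np.cos(a)])
print('bar end in tool',[( (c-s['ee_pos'][:2])@tx,(c-s['ee_pos'][:2])@ty) for c in C])
C=onz(d,[[250,82],[313,82],[310,247],[253,210]],s['ee_pos'][2]-25.8)[:,:2];print(np.degrees(np.arctan2(*(C[0]-C[3])[::-1])),np.degrees(np.arctan2(*(C[1]-C[2])[::-1])))
E
```

```text
7.68 [ 484.9 -125.6] 0.6 entry [ 458.1 -129.2] locked [ 505.7 -122.8]
7.48 [ 484. -125.] 1.4 entry [ 457.2 -128.6] locked [ 504.8 -122.3]
7.52 [ 484.5 -125.3] 1.7 entry [ 457.7 -128.9] locked [ 505.3 -122.6]
[ 369.9 -139.   199.3] 96.86529337566849
bar end in tool [(np.float64(81.65881121848456), np.float64(-11.164156178443829)), (np.float64(81.68407537653579), np.float64(14.813862290089906))]
97.06304933812507 97.15628144703714
```

```bash
python3 -c "
from plan import *
plan(456.5,-129,120,97.4,8,5)"|sed 's/np.float64//g'|head -3
```

```text
delta [ 86.6  10.  -79.3] turn 0.009 of 8 tool turn/row -0.0012
[5, (-0.1), (10.9), (9.9), (-0.0012)]
[5, (-0.1), (10.9), (9.9), (-0.0012)]
```

>>> {"fn": "move_arm", "kwargs": {"increments": [[[5, 0, 10, 0, -0.009], [5, 0, 18, 0, 0], [5, 0, 22, 5, 0], [5, 0, 20, 15, 0], [5, 0, 12, 25, 0], [5, 0, 5, 25, 0], [5, 0, 0, 9, 0], [5, 0, 0, 0, 0]]]}}

```text
t: 9.9
ee_pos: [455.9, -128.1, 119.9]
tool_rot: [-3.14, -0.001, 1.699]
ft_force: [0.1, 0.3, -2.2]
opening: 0.152
```

```bash
python3 - <<'E'
from m import *
cap('side','s4.png');d=cap('wrist','w4.png'); s=sensors.sense(); print(s['ee_pos'].round(1),np.degrees(s['tool_rot']).round(2),s['joint_velocities'][0].round(3),s['ft_force'])
im=cv2.imread('pics/s4.png'); cv2.imwrite('pics/s4z.png',cv2.resize(im[140:260,260:400],None,fx=5,fy=5,interpolation=cv2.INTER_CUBIC))
E
```

```text
[ 456.6 -128.4  121. ] [1.7995e+02 2.0000e-02 9.7330e+01] -0.001 [ 0.56595118 -0.43986059 -2.10375279]
```

View pics/w4.png

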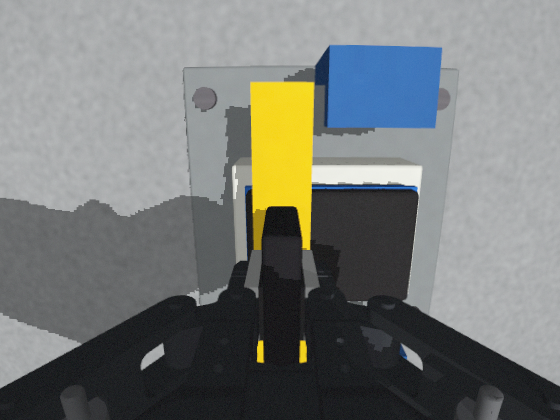

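View pics/s4z.png

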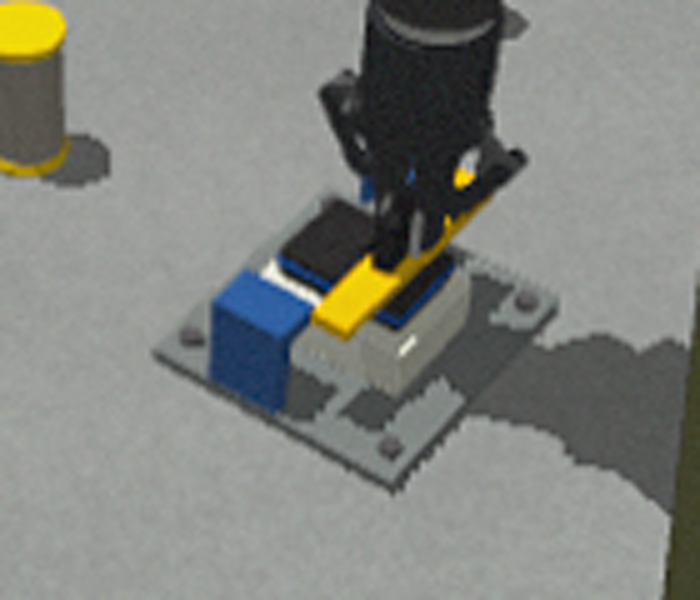

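```bash
python3 - <<'E'
from m import *
d=cap('wrist');s=sensors.sense(); im=d['color']
t=cv2.inRange(cv2.cvtColor(im,cv2.COLOR_BGR2HSV),(105,130,120),(130,255,255)); 
for c in blobs(t,1000): a=cv2.approxPolyDP(c,4,True).reshape(-1,2); print(a.tolist())
H=onz(d,a,80)[:,:2]; th=np.radians(7.6); fx=np.array([np.cos(th),np.sin(th)]); fy=np.array([-fx[1],fx[0]])
print('hook (fix axes rel TCP)',[(round((h-s['ee_pos'][:2])@fx,1),round((h-s['ee_pos'][:2])@fy,1)) for h in H])
B=onz(d,[[251,82],[313,82]],s['ee_pos'][2]-25.8)[:,:2]
print('bar',[(round((h-s['ee_pos'][:2])@fx,1),round((h-s['ee_pos'][:2])@fy,1)) for h in B])
E
```

```text
[[329, 45], [327, 126], [433, 126], [440, 48]]
hook (fix axes rel TCP) [(np.float64(23.4), np.float64(98.9)), (np.float64(23.4), np.float64(63.2)), (np.float64(74.0), np.float64(63.6)), (np.float64(74.2), np.float64(98.6))]
bar [(np.float64(-10.4), np.float64(81.7)), (np.float64(15.1), np.float64(81.6))]
```

>>> {"fn": "move_arm", "kwargs": {"increments": [[[5, 0, 0, 3, 0], [5, 0, 0, 5, 0], [5, 0, 0, 5, 0], [5, 0, 0, 5, 0], [5, 0, 0, 5, 0], [5, 0, 0, 4, 0], [5, 0, 0, 3, 0], [5, 0, 0, 0, 0]]], "grip_force": 100}}

```text
t: 11.05
ee_pos: [456.1, -128.4, 90.9]
tool_rot: [3.141, 0.0, 1.699]
ft_force: [-3.6, 1.1, 11.7]
opening: 0.147
```

```bash
python3 - <<'E'
from m import *
cap('side','s5.png');d=cap('wrist','w5.png'); s=sensors.sense(); print(s['ee_pos'].round(1),np.degrees(s['tool_rot']).round(2),s['ft_force'])
im=cv2.imread('pics/s5.png'); cv2.imwrite('pics/s5z.png',cv2.resize(im[160:250,280:385],None,fx=6,fy=6,interpolation=cv2.INTER_CUBIC))
E
```

```text
[ 456.2 -128.4   91. ] [1.7997e+02 2.0000e-02 9.7330e+01] [-3.36686361  0.51431107 10.65196069]
```

View pics/s5z.png

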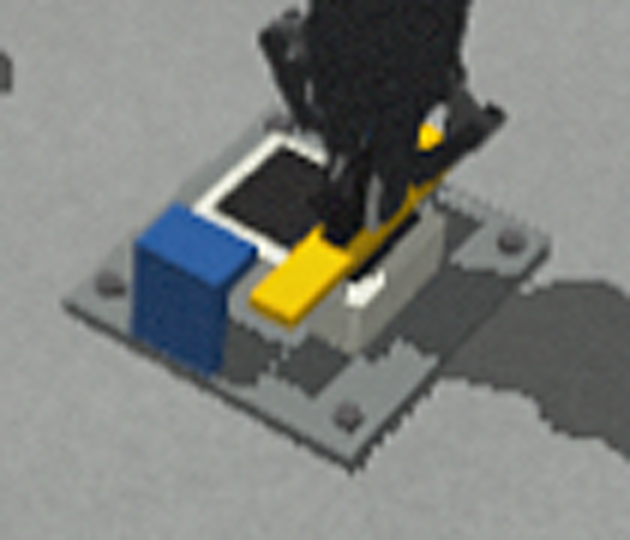

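View pics/w5.png

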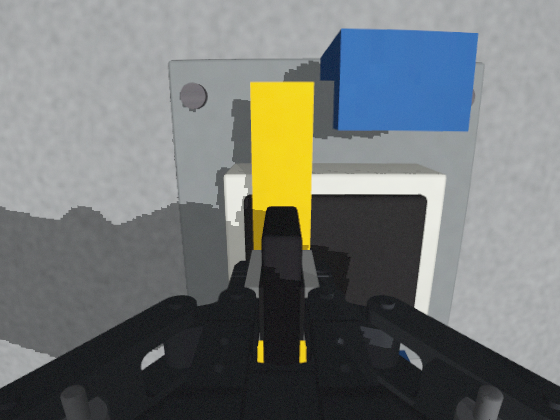

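Side view: the pad is pressed nearly flush by the level bar, in front of the hooks; bar at wrist px (282,165), hook nose at 340. Lower 2.2 mm more (to about 0.021), then slide part way.

>>> {"fn": "move_arm", "kwargs": {"increments": [[[5, 0, 0, 1.2, 0], [5, 0, 0, 1, 0], [5, 0, 0, 0, 0], [5, 0, 2, 0, 0], [5, 0, 4, 0, 0], [5, 0, 4, 0, 0], [5, 0, 2, 0, 0], [5, 0, 0, 0, 0]]]}}

```text
t: 12.15
ee_pos: [466.7, -127.1, 88.5]
tool_rot: [-3.139, 0.001, 1.698]
ft_force: [-6.8, -0.7, 11.5]
opening: 0.15
```

```bash
python3 - <<'E'
from m import *
d=cap('wrist','w6.png');s=sensors.sense(); print(s['ee_pos'].round(1),s['ft_force'])
cv2.imwrite('pics/w6z.png',cv2.resize(d['color'][20:270,230:510],None,fx=2,fy=2))
E
```

```text
[ 466.7 -127.2   88.5] [-6.58958398 -0.53442091 11.84063924]
```

View pics/w6z.png

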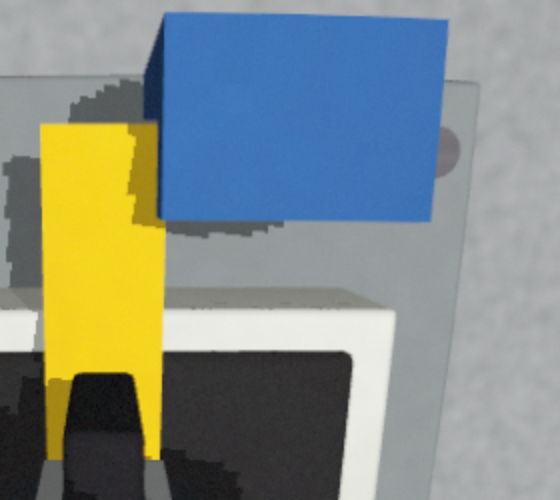

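>>> {"fn": "move_arm", "kwargs": {"increments": [[[5, 0, 1, 0, 0], [5, 0, 3, 0, 0], [5, 0, 4, 0, 0], [5, 0, 4, 0, 0], [5, 0, 4, 0, 0], [5, 0, 3, 0, 0], [5, 0, 1, 0, 0], [5, 0, 0, 0, 0]]]}}

```text
t: 13.2
ee_pos: [486.4, -124.6, 88.5]
tool_rot: [-3.139, 0.001, 1.698]
ft_force: [-8.5, -0.8, 11.9]
opening: 0.153
```

>>> {"fn": "move_arm", "kwargs": {"increments": [[[5, 0, 1, 0, 0], [5, 0, 3, 0, 0], [5, 0, 4, 0, 0], [5, 0, 4, 0, 0], [5, 0, 3, 0, 0], [5, 0, 2, 0, 0], [5, 0, 0, 0, 0], [5, 0, 0, 0, 0]]]}}

```text
t: 14.2
ee_pos: [503.4, -122.5, 88.6]
tool_rot: [-3.139, 0.001, 1.698]
ft_force: [-7.2, 0.2, 12.3]
opening: 0.151
```

```bash
python3 - <<'E'
from m import *
d=cap('wrist','w7.png');s=sensors.sense(); print(s['ee_pos'].round(1),s['ft_force'],s['torque'])
cv2.imwrite('pics/w7z.png',cv2.resize(d['color'][20:270,200:480],None,fx=2,fy=2))
E
```

```text
[ 503.4 -122.5   88.6] [-7.34269557 -0.7112295  11.99743096] [-0.11293029  1.52956975  0.04428279]
```

View pics/w7z.png

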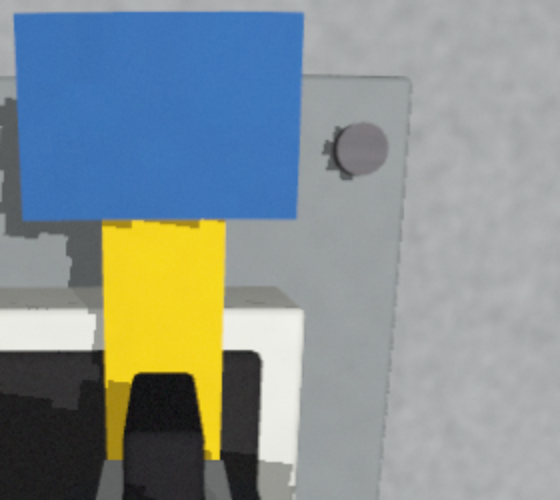

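Bar (px ~164 in the crop) is under the hook; the stop is still a few mm away. Feel for it in small steps.

>>> {"fn": "move_arm", "kwargs": {"increments": [[[5, 0, 0.5, 0, 0], [5, 0, 0.5, 0, 0], [5, 0, 0.5, 0, 0], [5, 0, 0.5, 0, 0], [5, 0, 0.5, 0, 0], [5, 0, 0, 0, 0], [5, 0, 0, 0, 0], [5, 0, 0, 0, 0]]]}}

```text
t: 15.25
ee_pos: [505.5, -122.2, 88.5]
tool_rot: [-3.139, 0.001, 1.698]
ft_force: [-7.5, -1.2, 11.4]
opening: 0.149
```

>>> {"fn": "move_arm", "kwargs": {"increments": [[[5, 0, 0.5, 0, 0], [5, 0, 0.5, 0, 0], [5, 0, 0.5, 0, 0], [5, 0, 0.5, 0, 0], [5, 0, 0, 0, 0], [5, 0, 0, 0, 0], [5, 0, 0, 0, 0], [5, 0, 0, 0, 0]]]}}

```text
t: 16.25
ee_pos: [507.2, -122.0, 88.4]
tool_rot: [-3.138, 0.001, 1.698]
ft_force: [-9.2, -1.5, 12.2]
opening: 0.151
```

>>> {"fn": "move_arm", "kwargs": {"increments": [[[5, 0, 0.5, 0, 0], [5, 0, 0.5, 0, 0], [5, 0, 0.5, 0, 0], [5, 0, 0, 0, 0], [5, 0, 0, 0, 0], [5, 0, 0, 0, 0], [5, 0, 0, 0, 0], [5, 0, 0, 0, 0]]]}}

```text
t: 17.25
ee_pos: [507.5, -121.9, 88.2]
tool_rot: [-3.136, 0.001, 1.699]
ft_force: [-11.6, -1.8, 14.1]
opening: 0.151
```

The stop is reached (lateral force rising, no more travel). Relieve the preload, ease up most of the way, then release.

>>> {"fn": "move_arm", "kwargs": {"increments": [[[5, 0, -0.7, 0, 0], [5, 0, -0.7, 0, 0], [5, 0, 0, -1, 0], [5, 0, 0, -2, 0], [5, 0, 0, -2, 0], [5, 0, 0, 0, 0], [5, 0, 0, 0, 0], [5, 0, 0, 0, 0]]]}}

```text
t: 18.25
ee_pos: [507.4, -122.0, 93.3]
tool_rot: [-3.139, 0.001, 1.699]
ft_force: [-7.2, -2.4, 10.3]
opening: 0.153
```

>>> {"fn": "move_arm", "kwargs": {"increments": [[[30, 0, 0, 0, 0], [60, 0, 0, 0, 0], [85, 0, 0, 0, 0], [85, 0, 0, 0, 0], [85, 0, 0, 0, 0], [85, 0, 0, 0, 0], [85, 0, 0, 0, 0], [85, 0, 0, 0, 0]]]}}

```text
t: 19.25
ee_pos: [509.2, -121.5, 93.1]
tool_rot: [3.142, 0.0, 1.699]
ft_force: [0.0, -0.2, 0.3]
opening: 0.995
```

```bash
python3 - <<'E'
from m import *
cap('side','s8.png');d=cap('wrist','w8.png'); s=sensors.sense(); print(s['ee_pos'].round(1),s['ft_force'])
im=cv2.imread('pics/s8.png'); cv2.imwrite('pics/s8z.png',cv2.resize(im[150:250,280:385],None,fx=6,fy=6,interpolation=cv2.INTER_CUBIC))
E
```

```text
[ 509.1 -121.4   93.1] [ 0.24210574 -0.22210223  0.34337567]
```

View pics/s8z.png

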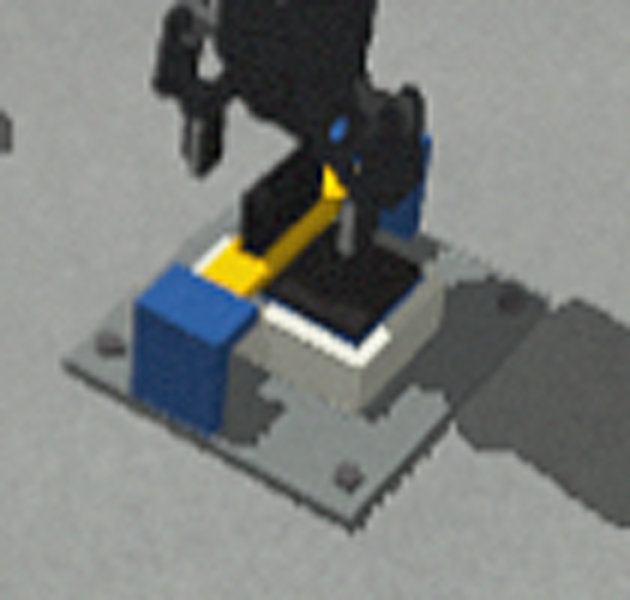

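View pics/w8.png

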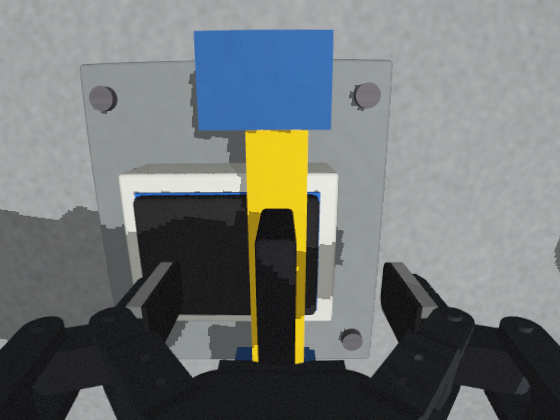

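Side and wrist views show the bar released and up under both hooks, with the pad (blue band just showing) held down and the jaws clear. Retreat straight up and check.

>>> {"fn": "move_arm", "kwargs": {"increments": [[[85, 0, 0, -10, 0], [85, 0, 0, -20, 0], [85, 0, 0, -25, 0], [85, 0, 0, -30, 0], [85, 0, 0, -30, 0], [85, 0, 0, -25, 0], [85, 0, 0, -10, 0], [85, 0, 0, 0, 0]]]}}

```text
t: 20.35
ee_pos: [509.5, -121.5, 243.6]
tool_rot: [3.14, 0.0, 1.699]
ft_force: [-0.1, 0.0, -0.5]
opening: 0.995
```

>>> {"fn": "move_arm", "kwargs": {"increments": [[[85, -5, -15, 0, 0], [85, -10, -20, 0, 0], [85, -10, -20, 0, 0], [85, -10, -15, 0, 0], [85, -5, -8, 0, 0], [85, 0, 0, 0, 0], [85, 0, 0, 0, 0], [85, 0, 0, 0, 0]]]}}

```text
t: 21.35
ee_pos: [437.3, -170.8, 243.1]
tool_rot: [3.141, -0.0, 1.7]
ft_force: [0.8, 0.2, 0.7]
opening: 0.997
```

```bash
python3 - <<'E'
from m import *
s=sensors.sense();print(s['ee_pos'].round(1),s['ft_force'].round(1))
cap('wrist','w9.png'); cap('side','s9.png')
im=cv2.imread('pics/s9.png'); cv2.imwrite('pics/s9z.png',cv2.resize(im[150:250,280:385],None,fx=6,fy=6,interpolation=cv2.INTER_CUBIC))
E
```

```text
[ 437.3 -170.8  243.1] [0.8 0.2 0.7]
```

View pics/w9.png

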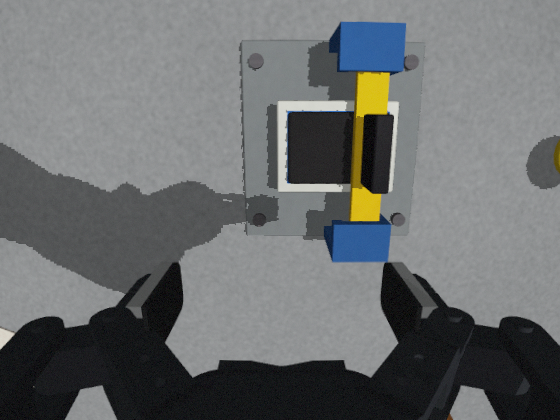

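View pics/s9z.png

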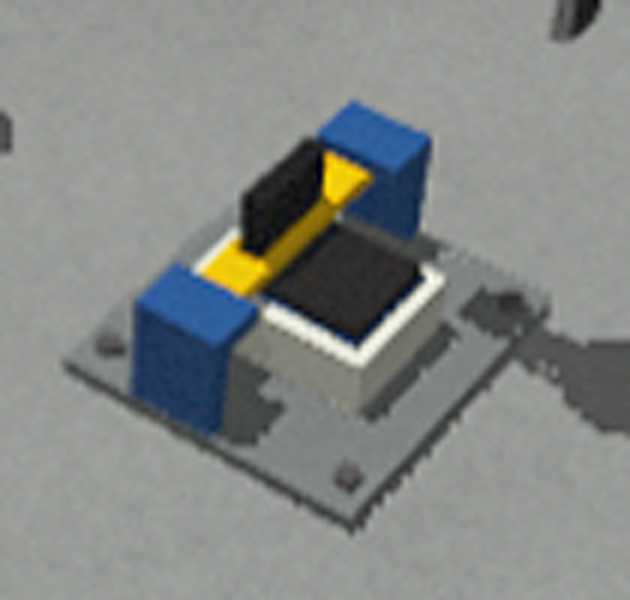

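```bash
python3 - <<'E'
from m import *
d=cap('wrist')
th=np.radians(7.55); fx=np.array([np.cos(th),np.sin(th)]); fy=np.array([-fx[1],fx[0]])
def f(uv,z): 
    D=onz(d,uv,z)[:,:2]-[484.5,-125.3]; return np.c_[D@fx,D@fy].round(1).tolist()
print('bar',f([[358,75],[389,75],[351,219],[380,219]],70))
print('hook',f([[340,70],[404,72],[334,221],[390,221]],80))
print('handle',f([[366,115],[394,115],[389,193],[362,190]],100))
print('pad', f([[288,112],[287,182]],60))
E
```

```text
bar [[12.2, 61.0], [38.0, 61.4], [12.2, -63.0], [38.9, -63.0]]
hook [[-4.5, 63.6], [47.0, 62.9], [-4.8, -61.6], [45.0, -61.8]]
handle [[13.2, 29.0], [34.7, 29.2], [35.5, -31.7], [13.4, -29.2]]
pad [[-45.2, 31.1], [-45.9, -30.7]]
```

```bash
python3 -c "
from h import *
s=sensors.sense();print(s['t'],s['ft_force'].round(1));print(env.hand_in())"
```

```text
21.5 [-0.6 -0.3 -0.6]
the job is handed in; nothing more can be done
None
```

The pad is locked for transport, and I handed the job in at 21.5 s. The smaller yellow keeper bar sits in both hooks' notches and holds the pad down.

- **Sequence:** I gripped the bar by its handle, laid it across the pad on the open side, and pressed to about 0.021. I slid it about 51 mm until I felt the stops, eased it up about 5 mm in the grip, released it and backed away.
- **Last checks:** The wrist picture puts the bar at x 12 to 38 mm in the fixture's axes, inside the 4 to 38 mm notch and against the stops. The side picture shows it level under both hooks with the pad held down. The largest force reading I saw was about 18 N, while feeling for the stops. After release the force returned to about zero. My moves stayed clear of the cores and the jar, but I didn't check them in a last picture.
- **Disagreement:** The top camera put things 5–6 mm short in x compared with the wrist camera. I used the wrist camera, and the grasp and stop contact agreed with it.
- **Not read directly:** The 0.021 press depth comes from the tool height and roughly matches the force. The 0.014 locked value I only judged from the pictures.

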